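Fetch two stacked culture dishes from between the bottles and seat them in stage inserts

TASK

A small culture dish stands on a large one, hemmed in between two bottles and the tube rack. Stand both bottles aside on the small grey mat beyond the tube rack, seat each dish flat in the recess of the aluminium insert ring made for its size (the small dish first, then the large one), and finally put each bottle back where it stood at the start. Keep bottles and dishes upright throughout.

Things in the scene. Friction and masses are not known exactly. Their poses are not given: they have to be found in the camera images.
- bottle_amber: Loose amber-brown screw-cap bottle with black cap, upright; body 46 mm in diameter, shoulder at 65 to 80 mm, cap 30 mm in diameter from 81 mm, 95 mm tall in all, 0.12 kg (hidden factor 0.8 to 1.2). Stands on the worktop at one end of the row bottle - dishes - bottle. Origin: centre of its underside; z axis up.
- bottle_pink: Loose pink screw-cap bottle with white cap, upright; body 42 mm in diameter, shoulder at 60 to 74 mm, cap 28 mm in diameter, 87 mm tall in all, 0.085 kg (hidden factor 0.8 to 1.2). Stands at the other end of the row; which bottle is at which end changes from start to start. Origin: centre of its underside; z axis up.
- dish_small: Loose small round clear culture dish, 48 to 50 mm in diameter, 11 mm high, light (12 g), rigid and closed. At the start it stands centred on top of the large dish (its underside 18 mm above the worktop). Origin: centre of its underside; z axis up.
- dish_large: Loose large round clear culture dish, 60 to 62 mm in diameter, 18 mm high, 30 g, rigid and closed. Stands on the worktop before the middle of the tube rack, about 3 mm from it; each bottle stands about 6 mm from it, so fingers cannot get down beside the dishes until both bottles are gone. Origin: centre of its underside; z axis up.
- ring_large: Fixed flat aluminium stage insert ring for the large dish, lying on the worktop: 88 mm outside, 7 mm thick, with a round recess 72 mm in diameter whose flat floor lies 3 mm above the worktop (4 mm deep). The two rings change places. Origin: centre of its underside; z axis up.
- ring_small: Fixed flat aluminium stage insert ring for the small dish, lying on the worktop: 76 mm outside, 7 mm thick, with a round recess 61 mm in diameter whose flat floor lies 3 mm above the worktop (4 mm deep). Origin: centre of its underside; z axis up.
- mat: Fixed small grey bench mat beyond the tube rack, at the right edge of the worktop, a rectangle 112 mm (its x axis) by 60 mm (its y axis), 3 mm thick: side area for both bottles, one beside the other along x. Origin: centre of its underside; z axis up. Between the bottles and the rings a micromanipulator hangs over the worktop, from about x 0.43, y -0.12 m to x 0.75, y 0.0 m and up to z 0.38 m.
- tube_rack: Fixed clear rack with four tubes, 56 mm (x axis) by 118 mm (y axis), 30 mm high, tubes to 42 mm. The dishes stand before the middle of its -x side; the row bottle - dishes - bottle runs along its y axis. Origin: centre of its underside; z up. To the rings pass in front of the micromanipulator (within 0.40 m of the base axis) or over it.

How it is judged:
On the way, in this order (a step that is already met when the one before it is completed fails the run):
1. both bottles stand upright and released on the mat (x of bottle_amber in the frame of mat between -0.059 and 0.059 m and y of bottle_amber in the frame of mat between -0.033 and 0.033 m and z of each of bottle_amber, bottle_pink in the frame of mat below 0.006 m and angle between each of bottle_amber, bottle_pink's own z axis and vertical below 0.1 rad and linear speed of each of bottle_amber, bottle_pink below 0.02 m/s and contact force between the fingers and bottle_amber below 0.05 N and x of bottle_pink in the frame of mat between -0.059 and 0.059 m and y of bottle_pink in the frame of mat between -0.033 and 0.033 m and contact force between the fingers and bottle_pink below 0.05 N), for 0.2 s.
2. the small dish lies flat and released in the recess of the small ring (horizontal distance between dish_small and ring_small below 0.009 m and z of dish_small in the frame of ring_small below 0.005 m and angle between dish_small's own z axis and vertical below 0.06 rad and linear speed of dish_small below 0.02 m/s and contact force between the fingers and dish_small below 0.05 N), for 0.2 s.
3. the large dish lies flat and released in the recess of the large ring (horizontal distance between dish_large and ring_large below 0.009 m and z of dish_large in the frame of ring_large below 0.005 m and angle between dish_large's own z axis and vertical below 0.06 rad and linear speed of dish_large below 0.02 m/s and contact force between the fingers and dish_large below 0.05 N), for 0.2 s.
At the end, for the whole second after the job is handed in: The small dish lies flat in the recess of the small ring and the large dish in that of the large ring (within 9 mm of the centre, down on the floor), and both bottles stand upright within 15 mm of where each stood at the start; everything released and at rest (all of step 2 and all of step 3 and distance of each of bottle_amber, bottle_pink from where it was at the start of the episode below 0.015 m and angle between each of bottle_amber, bottle_pink's own z axis and vertical below 0.1 rad and linear speed of each of bottle_amber, bottle_pink below 0.02 m/s and contact force between the fingers and bottle_amber below 0.05 N and contact force between the fingers and bottle_pink below 0.05 N); the robot touches nothing.
It fails at once if a bottle is tipped by more than 35 degrees (angle between any of bottle_amber, bottle_pink's own z axis and vertical above 0.6 rad).
It fails at once if a dish is tipped by more than 35 degrees (angle between any of dish_small, dish_large's own z axis and vertical above 0.6 rad).
It also fails if it takes over 134 s, if anything falls off the work surface, if the arm or the gripper's body presses on something with over 40 N, if the wrist force passes 120 N, or if a joint passes its speed limit or range.

ROBOT

A 7-joint arm with a two-finger parallel gripper is mounted at the origin on a cart in front of the work surface, level with it; the furniture and walls round the work are solid. World frame = base frame: x ahead of the robot, y to its left, z up, the work surface at z = 0. Lengths are in m, angles in rad, forces in N, time in s.
With the tool pointing down it reaches from about 0.425 to 1.025 m from the base axis. Payload 3.6 kg.
Tool frame: the origin (TCP) lies at the very end of the fingers, on their centre line; the grasp point (between the pads) lies 19 mm behind it; z points along the fingers, y is the line along which they close (so a half turn about z gives the same grasp; the last joint's range is limited). The gripper opens to 85 mm and grips with 20 to 120 N. Pads are 22 mm wide; open, the fingers measure 114 mm over their backs; the gripper's body (76 mm by 85 mm) begins 54 mm behind the grasp point. The pads swing forward as they close: fully open they stand 13 mm farther back than shut.
Start: joints at [1.034, 0.591, 0.048, 1.609, -0.033, 0.943, -0.034], TCP at [0.311, -0.655, 0.231] pointing down, gripper open.
Joint ranges: [-2.69, 2.69], [-0.47, 2.24], [-1.27, 1.36], [0.19, 2.51], [-1.53, 4.68], [0.08, 2.07], [-3.09, 3.09]. Speed limits (rad/s): [2.57, 2.57, 3.14, 3.14, 3.14, 3.14, 3.14].

INTERFACE

Orientations are given as a 3x3 rotation matrix whose columns are the frame's x, y, z axes.
In Python, from rig import ctrl gives the robot as it stands.
- The arm moves only by the shell command python3 -m jog 'ROWS' [FORCE]. ROWS is JSON, a list of rows, each a list of 3 entries, a list of its own where there are three numbers: the opening, from -1 (shut) to 1 (fully open), then the shift along the tool's x, y, z in mm, then the turn, a rotation vector about the tool's x, y, z in rad. A call has exactly 5 rows; each row shifts and turns the commanded pose from where the row before left it, along the tool's axes as they then stand; what a row does not reach is not made up. A row lasts 1/10 s, in which the tool goes at most 50 mm and 8.59 degrees, less where a joint would pass 70% of its speed; a pose out of reach is approached as far as the arm can. A call with a gripper value outside its range is refused whole. The fingers move at their own pace and stop on an object; FORCE is the grip in N (left out, the last holds). Time passes only in rows, so rows that do not move let the fingers close, or fill a call up. It gives the time, the measured TCP pose, the force, the opening and the grip force at its end, in the units of the state.
- ctrl.sense(): the state, without advancing time (a new reading comes with each control period).
- ctrl.snapshot(name): name is "side" or "top"; returns a dict with "frame" (400x640x3 uint8, red, green, blue), "intrinsics" (3x3 intrinsics, pixels), "rvec" (rotation vector, rad) and "tvec" (3), from world to camera coordinates, as OpenCV has them. Camera axes: x right, y down, z forward; pixel columns grow to the right and rows downward; lengths in m; the calibration is good to about 2 mm. A picture is of the moment at which its call begins. There is no depth.
- ctrl.hand_in(): hands the job in; it is judged then, once.
The state is a dict: "clock": time; "joint_pos": joint angles; "qvel": joint speeds; "effort": joint torques, N m; "position": TCP position; "tool_rot": TCP orientation; "force": force on the tool from outside, world axes, zero at the start; "ft_torque": the same for the moment, N m; "opening": finger opening in m; "grip_force": force on a finger pad.
Only numpy, scipy, OpenCV 4.12 (cv2) and the standard library are available. Lean on these libraries where they do the work, as an engineer would, in place of code of your own. Each camera call takes 0.05 s, during which the arm holds its last target. There are 200 camera calls.

## Working session

There is one attempt and no reset: what is moved stays moved. The work goes in short steps, Python scripts to look and compute and a shell command to move; the robot and the scene stay as the last step left them, time stands still between calls to the robot, and variables do not carry over. Pictures are saved under pics/ and viewed, at most 17 in all, crops included, and the job is handed in when it is done.

```bash
ls; mkdir -p pics
python3 - <<'E'
from rig import ctrl
import cv2,numpy as np
s=ctrl.sense();print(s['clock'],s['position'],np.round(s['tool_rot'],3),s['opening'])
for n in("side","top"):
    d=ctrl.snapshot(n);cv2.imwrite(f"pics/{n}0.png",d["frame"][:,:,::-1])
    R=cv2.Rodrigues(np.array(d["rvec"]))[0];print(n,np.round(d["intrinsics"],1).tolist(),(-R.T@np.array(d["tvec"]).ravel()).round(3),R.round(3).tolist())
E
```

```text
pics
0.0 [ 0.31026173 -0.65429591  0.23013084] [[ 0.904  0.429 -0.001]
 [ 0.429 -0.904  0.002]
 [-0.    -0.002 -1.   ]] 0.08534764719036084
side [[458.5, 0.0, 319.0], [0.0, 458.5, 198.4], [0.0, 0.0, 1.0]] [0.084 0.377 1.115] [[-0.645, -0.765, 0.0], [-0.664, 0.56, -0.495], [0.378, -0.319, -0.869]]
top [[416.9, 0.0, 320.9], [0.0, 416.9, 203.0], [0.0, 0.0, 1.0]] [ 0.336 -0.034  1.08 ] [[0.113, -0.994, -0.005], [-0.972, -0.109, -0.209], [0.207, 0.029, -0.978]]
```

View pics/side0.png

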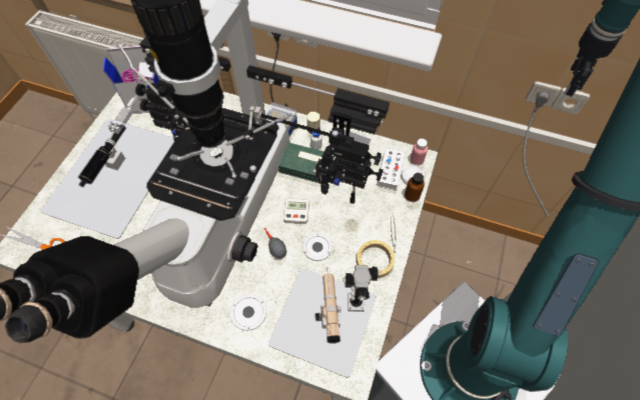

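View pics/top0.png

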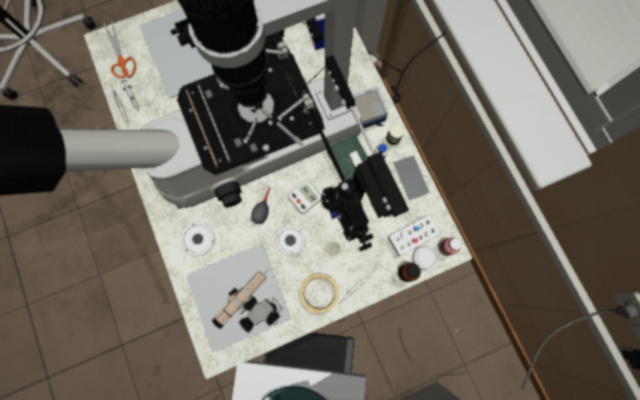

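The top view shows amber at about (409,271), pink at (450,245), the dishes at (424,258), the rack at (413,236), the mat at (411,178), and the rings at (198,239) and (291,240). Next I'll zoom in and measure.

```bash
cat > h.py <<'E'
from rig import ctrl
import cv2,numpy as np
def cam(n):
    d=ctrl.snapshot(n);return d["frame"],np.array(d["intrinsics"]),cv2.Rodrigues(np.array(d["rvec"]))[0],np.array(d["tvec"]).ravel()
def ray(c,uv,z):
    f,K,R,t=c;o=-R.T@t;d=R.T@np.linalg.inv(K)@np.array([uv[0],uv[1],1.]);return o+d*(z-o[2])/d[2]
def proj(c,P):
    f,K,R,t=c;p=K@(R@np.array(P,float)+t);return p[:2]/p[2]
def tri(c1,u1,c2,u2):
    P=[c[1]@np.c_[c[2],c[3]] for c in (c1,c2)]
    X=cv2.triangulatePoints(P[0],P[1],np.array(u1,float).reshape(2,1),np.array(u2,float).reshape(2,1));return (X[:3]/X[3]).ravel()
E
python3 - <<'E'
from h import *
T=cam("top");S=cam("side")
a=T[0][150:290,370:470,::-1];b=S[0][130:210,340:440,::-1];c=T[0][215:265,170:320,::-1];d=S[0][225:335,220:340,::-1]
R=lambda i,w,h:cv2.resize(i,(w,h),interpolation=cv2.INTER_CUBIC)
sheet=np.zeros((600,800,3),np.uint8)
sheet[:560,:400]=R(a,400,560);sheet[:320,400:]=R(b,400,320);sheet[320:440,400:760]=R(c,360,120)[:, :360];sheet[440:600,400:575]=R(d,175,160)
cv2.imwrite("pics/sheet.png",sheet)
for u in [(409,271),(450,245),(424,258),(413,236),(411,178),(198,239),(291,240)]: print(u,ray(T,u,0.0).round(3))
for u in [(317,247),(249,313)]: print(u,ray(S,u,.007).round(3))
E
```

```text
(409, 271) [ 0.413 -0.247  0.   ]
(450, 245) [ 0.491 -0.347  0.   ]
(424, 258) [ 0.45  -0.283  0.   ]
(413, 236) [ 0.504 -0.251  0.   ]
(411, 178) [ 0.659 -0.235  0.   ]
(198, 239) [0.433 0.305 0.   ]
(291, 240) [0.458 0.064 0.   ]
(317, 247) [0.457 0.069 0.007]
(249, 313) [0.43  0.307 0.007]
```

View pics/sheet.png

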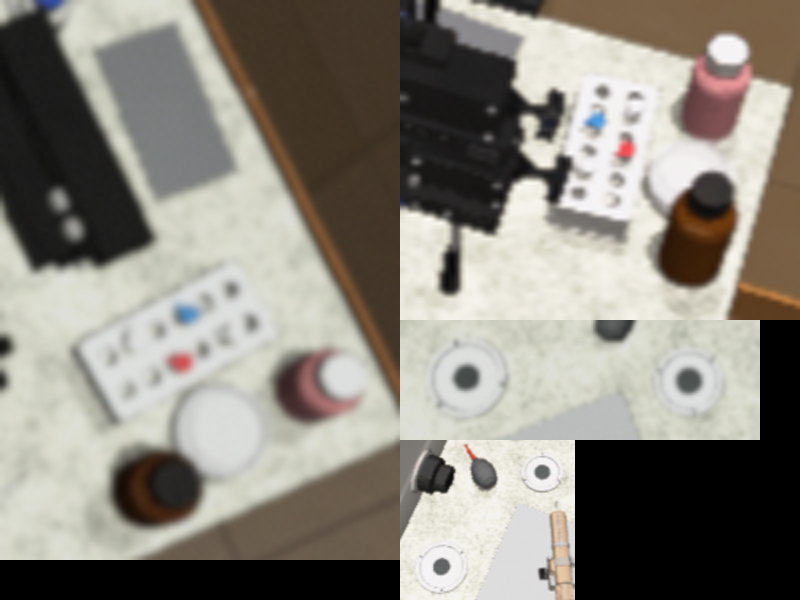

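Zoomed in: amber cap at top (414,271) and side (418,177), pink cap at top (456,244) and side (422,142). The dish disc is at top (425,257). The large ring is the left one in the top view. Next: mask centroids.

```bash
cat >> h.py <<'E'
def blob(c,m,win,show=None):
    x0,y0,x1,y1=win;k=np.zeros(m.shape,np.uint8);k[y0:y1,x0:x1]=m[y0:y1,x0:x1]
    n,l,st,ce=cv2.connectedComponentsWithStats(k,connectivity=4);i=1+np.argmax(st[1:,4])
    cs=max(cv2.findContours((l==i).astype(np.uint8),0,1)[0],key=len);return ce[i],st[i],cs.reshape(-1,2)
def masks(c):
    f=c[0].astype(int);r,g,b=f[...,0],f[...,1],f[...,2];mx=f.max(2);mn=f.min(2)
    return dict(dark=((mx<75)&(mx-mn<30)).astype(np.uint8),white=((mn>165)&(mx-mn<22)).astype(np.uint8),
      grey=((mx<175)&(mn>95)&(mx-mn<25)).astype(np.uint8),hole=((mx<140)).astype(np.uint8))
E
python3 - <<'E'
from h import *
T=cam("top");S=cam("side");mt,ms=masks(T),masks(S)
p=lambda *a:print(*a)
for n,c,m,k,w,z in [("amberT",T,mt,"dark",(402,258,424,284),.095),("amberS",S,ms,"dark",(405,168,428,190),.095),
 ("pinkT",T,mt,"white",(444,232,464,256),.087),("pinkS",S,ms,"white",(412,134,432,152),.087),
 ("dishT",T,mt,"white",(408,244,438,272),.025),("dishS",S,ms,"white",(398,162,424,186),.025),
 ("matT",T,mt,"grey",(392,152,432,202),.003),
 ("rLT",T,mt,"hole",(190,232,206,246),.003),("rLS",S,ms,"hole",(240,306,258,320),.003),
 ("rST",T,mt,"hole",(284,233,298,247),.003),("rSS",S,ms,"hole",(309,241,325,254),.003)]:
    ce,st,co=blob(c,m[k],w);P=np.array([ray(c,u,z)[:2] for u in co]);
    r=cv2.minAreaRect(P.astype(np.float32)*1000)
    p(n,ce.round(1),st.tolist(),ray(c,ce,z).round(4)[:2],"rect mm",np.round(r[0],0),np.round(r[1],0),round(r[2],1))
E
```

```text
amberT [413.  270.2] [407, 263, 13, 14, 139] [ 0.4086 -0.237 ] rect mm [ 410. -237.] [30. 28.] 4.0
amberS [417.2 178.7] [412, 174, 11, 11, 92] [ 0.4072 -0.2327] rect mm [ 407. -232.] [26. 32.] 43.5
pinkT [455.8 242.1] [444, 232, 20, 24, 263] [ 0.487  -0.3355] rect mm [ 485. -334.] [66. 37.] 26.1
pinkS [421.6 142.1] [417, 139, 10, 7, 60] [ 0.4852 -0.334 ] rect mm [ 486. -334.] [26. 21.] 49.9
dishT [424.4 256.1] [408, 244, 30, 28, 668] [ 0.4522 -0.2776] rect mm [ 448. -273.] [68. 74.] 6.4
dishS [407.8 171.3] [398, 162, 26, 24, 376] [ 0.4637 -0.2724] rect mm [ 453. -272.] [71. 80.] 45.0
matT [410.8 177.3] [393, 156, 36, 44, 940] [ 0.6601 -0.2337] rect mm [ 660. -233.] [114.  62.] 26.3
rLT [197.3 238.6] [192, 234, 11, 10, 83] [0.4338 0.3058] rect mm [434. 307.] [23. 26.] 6.4
rLS [247.9 311.6] [243, 307, 11, 11, 93] [0.4361 0.3072] rect mm [436. 307.] [24. 25.] 7.2
rST [289.9 239.7] [285, 235, 11, 10, 81] [0.4578 0.0664] rect mm [458.  66.] [25. 25.] 25.8
rSS [317.1 246.6] [313, 242, 10, 10, 73] [0.4593 0.0667] rect mm [459.  66.] [24. 26.] 50.2
```

```bash
cat > to.py <<'E'
import sys;from h import *
s=ctrl.sense();p=np.array(s['position']);R=np.array(s['tool_rot']);t=np.array(list(map(float,sys.argv[1:4])))
print('t%.1f'%s['clock'],'pos',p.round(4),'shift mm',(R.T@(t-p)*1000).round(1),'yawdeg',np.degrees(np.arctan2(R[1,0],R[0,0])).round(1),'tilt',R[:2,2].round(3),'F',np.round(s['force'],1),'open',round(s['opening']*1000,1),'grip',round(s['grip_force'],1))
E
J="python3 -m jog"
$J '[[1,[27,-33.5,0],[0,0,0]],[1,[27,-33.5,0],[0,0,0]],[1,[27,-33.5,0],[0,0,0]],[1,[27,-33.5,0],[0,0,0]],[1,[27,-33.5,0],[0,0,0]]]' 40
$J '[[1,[27,-33.5,0],[0,0,0]],[1,[27,-33.5,0],[0,0,0]],[1,[27,-33.5,0],[0,0,0]],[1,[27,-33.5,0],[0,0,0]],[1,[27,-33.5,0],[0,0,0]]]'
$J '[[1,[0,0,0],[0,0,0]],[1,[0,0,0],[0,0,0]],[1,[0,0,0],[0,0,0]],[1,[0,0,0],[0,0,0]],[1,[0,0,0],[0,0,0]]]'
python3 to.py .409 -.236 .035
```

```text
clock: 0.8
position: [0.3611, -0.4442, 0.2314]
tool_rot: [[0.904, 0.428, 0.0], [0.428, -0.904, -0.0], [0.0, 0.0, -1.0]]
force: [1.1, 0.3, -0.0]
opening: 0.0853
grip_force: 0.0
clock: 1.3
position: [0.4113, -0.2351, 0.2316]
tool_rot: [[0.904, 0.428, 0.001], [0.428, -0.904, -0.0], [0.001, 0.001, -1.0]]
force: [1.5, 0.0, 0.3]
opening: 0.0855
grip_force: 0.0
clock: 1.8
position: [0.4107, -0.238, 0.2313]
tool_rot: [[0.905, 0.426, -0.0], [0.426, -0.905, -0.0], [-0.0, 0.0, -1.0]]
force: [-0.1, -0.3, -0.0]
opening: 0.0855
grip_force: 0.0
t1.8 pos [ 0.4107 -0.238   0.2313] shift mm [ -0.6  -2.6 196.3] yawdeg 25.2 tilt [-0. -0.] F [-0.1 -0.3 -0. ] open 85.5 grip 0.0
```

```bash
J="python3 -m jog"
$J '[[1,[0,-2.5,30],[0,0,0]],[1,[0,0,40],[0,0,0]],[1,[0,0,40],[0,0,0]],[1,[0,0,30],[0,0,0]],[1,[0,0,20],[0,0,0]]]' 40 >/dev/null
$J '[[1,[0,0,15],[0,0,0]],[1,[0,0,12],[0,0,0]],[1,[0,0,9],[0,0,0]],[1,[0,0,0],[0,0,0]],[1,[0,0,0],[0,0,0]]]' >/dev/null
python3 to.py .409 -.236 .035
$J '[[-0.2,[0,0,0],[0,0,0]],[-0.6,[0,0,0],[0,0,0]],[-1,[0,0,0],[0,0,0]],[-1,[0,0,0],[0,0,0]],[-1,[0,0,0],[0,0,0]]]'
$J '[[-1,[0,0,0],[0,0,0]],[-1,[0,0,0],[0,0,0]],[-1,[0,0,0],[0,0,0]],[-1,[0,0,0],[0,0,0]],[-1,[0,0,0],[0,0,0]]]' | tail -3
python3 - <<'E'
from h import *
T=cam("top")[0][180:300,360:480,::-1];S=cam("side")[0][90:210,350:470,::-1]
cv2.imwrite("pics/g1.png",np.hstack([cv2.resize(i,(400,400)) for i in (T,S)]))
E
```

```text
t2.8 pos [ 0.4102 -0.2347  0.0355] shift mm [-1.6  0.7  0.5] yawdeg 25.4 tilt [ 0. -0.] F [-0.7 -0.1 -0.2] open 85.6 grip 0.0
clock: 3.3
position: [0.4105, -0.2346, 0.0361]
tool_rot: [[0.903, 0.429, 0.001], [0.429, -0.903, -0.001], [0.001, 0.001, -1.0]]
force: [-0.4, -0.1, 5.9]
opening: 0.0439
grip_force: 39.9
force: [0.3, 0.4, 4.7]
opening: 0.0441
grip_force: 39.9
```

View pics/g1.png

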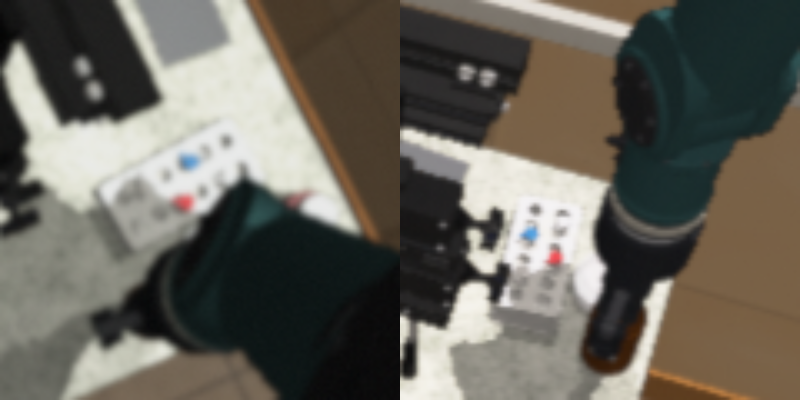

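Amber is gripped, with the fingers around its body and clear of the dish. Lifting it and carrying it to the mat's far slot.

```bash
J="python3 -m jog"
$J '[[-1,[0,0,-6],[0,0,0]],[-1,[0,0,-12],[0,0,0]],[-1,[0,0,-26],[0,0,0]],[-1,[0,0,-30],[0,0,0]],[-1,[0,0,-26],[0,0,0]]]' >/dev/null
$J '[[-1,[15,6,0],[0,0,0]],[-1,[26,11,0],[0,0,0]],[-1,[30,12,0],[0,0,0]],[-1,[30,12,0],[0,0,0]],[-1,[30,12,0],[0,0,0]]]' |egrep 'pos|force|open'
$J '[[-1,[30,12,0],[0,0,0]],[-1,[30,12,0],[0,0,0]],[-1,[30,12,0],[0,0,0]],[-1,[20,8,0],[0,0,0]],[-1,[10,6,0],[0,0,0]]]' |egrep 'pos|force|open'
$J '[[-1,[5,2.4,0],[0,0,0]],[-1,[0,0,0],[0,0,0]],[-1,[0,0,0],[0,0,0]],[-1,[0,0,0],[0,0,0]],[-1,[0,0,0],[0,0,0]]]' >/dev/null
python3 to.py .687 -.220 .039
```

```text
position: [0.5526, -0.2255, 0.1348]
force: [0.2, 0.7, -1.3]
opening: 0.0438
grip_force: 41.2
position: [0.6835, -0.2178, 0.1343]
force: [0.6, 0.7, -1.4]
opening: 0.0439
grip_force: 41.2
t5.9 pos [ 0.6855 -0.2204  0.1354] shift mm [ 1.6  0.3 96.4] yawdeg 25.3 tilt [-0.001 -0.   ] F [ 0.2  0.9 -0.7] open 43.8 grip 41.2
```

```bash
J="python3 -m jog"
$J '[[-1,[1.5,0,20],[0,0,0]],[-1,[0,0,25],[0,0,0]],[-1,[0,0,22],[0,0,0]],[-1,[0,0,14],[0,0,0]],[-1,[0,0,8],[0,0,0]]]' |egrep 'pos|force'
$J '[[-1,[0,0,4],[0,0,0]],[-1,[0,0,2],[0,0,0]],[-1,[0,0,1],[0,0,0]],[-1,[0,0,0],[0,0,0]],[-1,[0,0,0],[0,0,0]]]' |egrep 'pos|force'
$J '[[0.2,[0,0,0],[0,0,0]],[0.6,[0,0,0],[0,0,0]],[0.8,[0,0,0],[0,0,0]],[0.8,[0,0,0],[0,0,0]],[0.8,[0,0,0],[0,0,0]]]' |egrep 'pos|force|open'
$J '[[1,[0,0,-15],[0,0,0]],[1,[0,0,-30],[0,0,0]],[1,[0,0,-40],[0,0,0]],[1,[0,0,-40],[0,0,0]],[1,[0,0,-15],[0,0,0]]]' >/dev/null
python3 to.py .486 -.334 .035
```

```text
position: [0.6868, -0.2192, 0.045]
force: [0.4, -0.5, -1.2]
grip_force: 41.2
position: [0.6883, -0.2195, 0.04]
force: [-0.0, 0.2, -0.9]
grip_force: 41.2
position: [0.6879, -0.2194, 0.0394]
force: [-0.3, -0.2, -0.4]
opening: 0.0768
grip_force: 0.0
t7.9 pos [ 0.6907 -0.2203  0.1855] shift mm [-234.7   14.2  149. ] yawdeg 25.4 tilt [ 0.009 -0.002] F [ 0.7 -0.8 -0.1] open 85.5 grip 0.0
```

```bash
J="python3 -m jog"
$J '[[1,[-35,2,0],[0,0,0]],[1,[-40,3,0],[0,0,0]],[1,[-40,3,0],[0,0,0]],[1,[-40,3,0],[0,0,0]],[1,[-40,2,0],[0,0,0]]]' >/dev/null
$J '[[1,[-25,1,0],[0,0,0]],[1,[-13,0,0],[0,0,0]],[1,[0,0,0],[0,0,0]],[1,[0,0,0],[0,0,0]],[1,[0,0,0],[0,0,0]]]' >/dev/null
python3 to.py .486 -.334 .035
python3 - <<'E'
from h import *
T=cam("top")[0][150:290,370:470,::-1];S=cam("side")[0][90:210,350:470,::-1]
cv2.imwrite("pics/g2.png",np.hstack([cv2.resize(T,(357,500)),cv2.resize(S,(440,500))]))
E
```

```text
t8.9 pos [ 0.4856 -0.3305  0.1794] shift mm [ -1.4   3.3 144.4] yawdeg 25.5 tilt [0.002 0.   ] F [-0.7  0.2 -0.4] open 85.5 grip 0.0
```

View pics/g2.png

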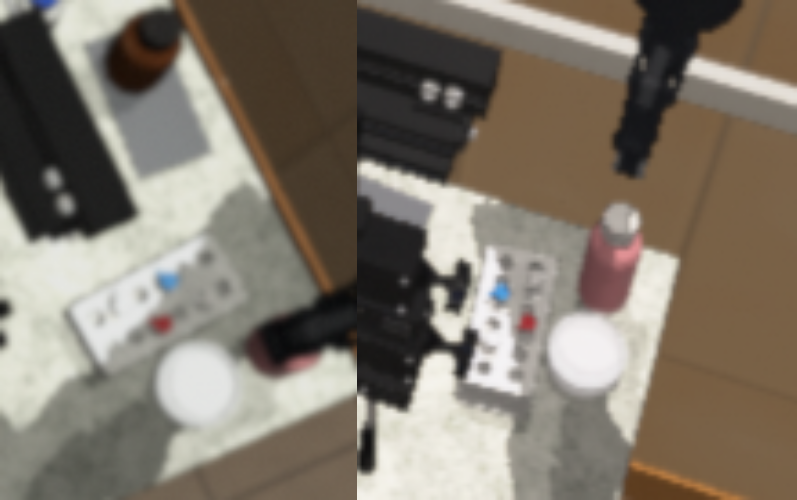

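Amber stands upright on the mat. The dish stack is untouched and now in full view at about side (416,174). Next I'll grasp pink.

```bash
J="python3 -m jog"
$J '[[1,[-1,3,25],[0,0,0]],[1,[0,0,35],[0,0,0]],[1,[0,0,30],[0,0,0]],[1,[0,0,22],[0,0,0]],[1,[0,0,14],[0,0,0]]]' >/dev/null
$J '[[1,[0,0,10],[0,0,0]],[1,[0,0,6],[0,0,0]],[1,[0,0,2],[0,0,0]],[1,[0,0,0],[0,0,0]],[1,[0,0,0],[0,0,0]]]' >/dev/null
python3 to.py .486 -.334 .035
$J '[[-0.2,[0,0,0],[0,0,0]],[-0.6,[0,0,0],[0,0,0]],[-1,[0,0,0],[0,0,0]],[-1,[0,0,0],[0,0,0]],[-1,[0,0,0],[0,0,0]]]' 30 >/dev/null
$J '[[-1,[0,0,0],[0,0,0]],[-1,[0,0,0],[0,0,0]],[-1,[0,0,0],[0,0,0]],[-1,[0,0,0],[0,0,0]],[-1,[0,0,0],[0,0,0]]]' 
$J '[[-1,[0,0,-6],[0,0,0]],[-1,[0,0,-12],[0,0,0]],[-1,[0,0,-26],[0,0,0]],[-1,[0,0,-30],[0,0,0]],[-1,[0,0,-26],[0,0,0]]]' >/dev/null
$J '[[-1,[0,0,0],[0,0,0]],[-1,[0,0,0],[0,0,0]],[-1,[0,0,0],[0,0,0]],[-1,[0,0,0],[0,0,0]],[-1,[0,0,0],[0,0,0]]]' >/dev/null
python3 to.py .633 -.246 .039
```

```text
t10.0 pos [ 0.4842 -0.3354  0.0361] shift mm [ 2.2 -0.5  1.1] yawdeg 25.4 tilt [ 0.001 -0.001] F [ 0.2  0.  -0.1] open 85.5 grip 0.0
clock: 11.0
position: [0.4839, -0.3352, 0.0358]
tool_rot: [[0.904, 0.428, 0.0], [0.428, -0.904, -0.0], [0.0, 0.0, -1.0]]
force: [-0.9, -0.6, 5.4]
opening: 0.0404
grip_force: 30.3
t12.0 pos [ 0.483  -0.3346  0.1342] shift mm [173.6 -15.6  95. ] yawdeg 25.4 tilt [-0.002  0.001] F [-0.1  1.3 -1.5] open 40.4 grip 30.6
```

```bash
J="python3 -m jog"
$J '[[-1,[15,-1,0],[0,0,0]],[-1,[25,-2,0],[0,0,0]],[-1,[30,-3,0],[0,0,0]],[-1,[30,-3,0],[0,0,0]],[-1,[30,-3,0],[0,0,0]]]' |egrep 'pos|force'
$J '[[-1,[25,-2,0],[0,0,0]],[-1,[14,-1,0],[0,0,0]],[-1,[4,-1,0],[0,0,0]],[-1,[0,0,0],[0,0,0]],[-1,[0,0,0],[0,0,0]]]' >/dev/null
python3 to.py .633 -.246 .039
$J '[[-1,[0,0,20],[0,0,0]],[-1,[0,0,25],[0,0,0]],[-1,[0,0,20],[0,0,0]],[-1,[0,0,14],[0,0,0]],[-1,[0,0,8],[0,0,0]]]' |egrep 'pos|force'
$J '[[-1,[0,0,4],[0,0,0]],[-1,[0,0,3],[0,0,0]],[-1,[0,0,1],[0,0,0]],[-1,[0,0,0],[0,0,0]],[-1,[0,0,0],[0,0,0]]]' |egrep 'pos|force'
python3 to.py .633 -.246 .039
```

```text
position: [0.598, -0.2665, 0.1349]
force: [0.2, -0.6, -0.6]
grip_force: 30.6
t13.0 pos [ 0.6315 -0.2477  0.135 ] shift mm [ 2.3 -0.9 96. ] yawdeg 25.3 tilt [-0.002 -0.001] F [ 1.1 -0.1 -0.8] open 40.5 grip 30.6
position: [0.6315, -0.2473, 0.0471]
force: [0.6, -0.0, -1.7]
grip_force: 30.6
position: [0.6336, -0.2465, 0.0409]
force: [-0.3, -0.2, -0.9]
grip_force: 30.6
t14.0 pos [ 0.6336 -0.2465  0.0409] shift mm [-0.3 -0.7  1.9] yawdeg 25.4 tilt [ 0.001 -0.   ] F [-0.3 -0.2 -0.9] open 40.4 grip 30.6
```

```bash
J="python3 -m jog"
$J '[[-1,[0,0,1.5],[0,0,0]],[-1,[0,0,0],[0,0,0]],[0.2,[0,0,0],[0,0,0]],[0.6,[0,0,0],[0,0,0]],[0.8,[0,0,0],[0,0,0]]]' |egrep 'pos|force|open'
$J '[[0.8,[0,0,0],[0,0,0]],[0.8,[0,0,0],[0,0,0]],[0.8,[0,0,0],[0,0,0]],[0.8,[0,0,-6],[0,0,0]],[1,[0,0,-20],[0,0,0]]]' |egrep 'pos|force|open'
$J '[[1,[0,0,-30],[0,0,0]],[1,[0,0,-40],[0,0,0]],[1,[0,0,-40],[0,0,0]],[1,[0,0,-10],[0,0,0]],[1,[0,0,0],[0,0,0]]]' >/dev/null
python3 - <<'E'
from h import *
T=cam("top");S=cam("side")
np.save("T.npy",T[0]);np.save("S.npy",S[0])
for n,c,(x,y) in (("top",T,(404,238)),("side",S,(390,152))):
    im=cv2.resize(c[0][y:y+40,x:x+40],(400,400),interpolation=cv2.INTER_CUBIC)
    globals()[n+'i']=im[:,:,::-1]
    g=cv2.GaussianBlur(im,(0,0),5)
    ci=cv2.HoughCircles(g[...,0],cv2.HOUGH_GRADIENT,1.5,30,param1=60,param2=20,minRadius=75,maxRadius=150)
    if ci is not None:
        for q in ci[0][:4]:
            u=(x+q[0]/10-.45,y+q[1]/10-.45);print(n,u,q[2]/10,ray(c,u,.029).round(4)[:2],ray(c,u,.018).round(4)[:2])
    for P in ((.448,-.2857,.029),(.448,-.2857,0)): print('pred',proj(c,P).round(1))
cv2.imwrite("pics/g3.png",np.hstack([topi,sidei]))
E
```

```text
position: [0.6333, -0.2464, 0.0389]
force: [-0.3, 0.4, 0.6]
opening: 0.0765
grip_force: 0.0
position: [0.6314, -0.2457, 0.0634]
force: [-0.4, -0.2, 0.2]
opening: 0.0852
grip_force: 0.0
top (np.float32(426.72498), np.float32(250.375)) 11.88 [ 0.4667 -0.2815] [ 0.4681 -0.2841]
top (np.float32(425.22498), np.float32(247.225)) 8.745 [ 0.4742 -0.2773] [ 0.4756 -0.2798]
top (np.float32(423.875), np.float32(252.77501)) 14.414999 [ 0.4599 -0.2748] [ 0.4612 -0.2773]
top (np.float32(431.375), np.float32(250.075)) 9.705 [ 0.4688 -0.2931] [ 0.4701 -0.2958]
pred [427.9 258. ]
pred [425.2 258.9]
pred [415.4 171.5]
pred [413.5 177. ]
```

View pics/g3.png

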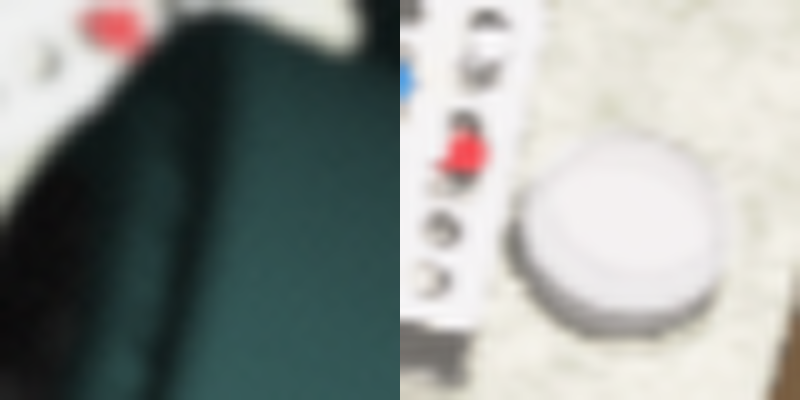

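Top is hidden by the arm. In the side crop the small dish's top disc is centred at about (222,208) of the crop, i.e. side pixel (411.7,172.4). Earlier, unobstructed, the top view had it at (424.4,257.1).

```bash
python3 - <<'E'
from h import *
T=cam("top");S=cam("side")
for z in (.029,.018): print(z,ray(S,(411.7,172.4),z).round(4),ray(T,(424.4,257.1),z).round(4))
print(tri(T,(424.4,257.1),S,(411.7,172.4)).round(4))
# side: white-bright disc mask
f=S[0].astype(int);m=((f.min(2)>190)&(f.max(2)-f.min(2)<12)).astype(np.uint8)
ce,st,co=blob(S,m,(400,160,425,186));print(ce,st,ray(S,ce,.026).round(4)); e=cv2.fitEllipse(co);print(e,ray(S,e[0],.029).round(4))
E
python3 to.py .448 -.283 .2
```

```text
0.029 [ 0.4526 -0.2757  0.029 ] [ 0.4492 -0.2768  0.029 ]
0.018 [ 0.4564 -0.2823  0.018 ] [ 0.4504 -0.2793  0.018 ]
[ 0.4507 -0.2754  0.0309]
[411.35326087 172.4673913 ] [400 160  24  23 368] [ 0.4541 -0.2766  0.026 ]
((411.2379150390625, 172.13534545898438), (17.73552131652832, 26.695974349975586), 127.15033721923828) [ 0.4541 -0.2753  0.029 ]
t15.7 pos [ 0.6316 -0.2458  0.1827] shift mm [-181.9  -45.1  -16.7] yawdeg 25.4 tilt [-0.004  0.001] F [-0.5 -0.1 -0.1] open 85.1 grip 0.0
```

Run:
```python
from h import *
T=cam("top");S=cam("side")
i=cv2.imread("pics/top0.png")
cv2.imwrite("pics/g4.png",np.hstack([cv2.resize(i[238:288,394:444],(500,500),interpolation=cv2.INTER_CUBIC)]))
for z in (.03,): print([ray(T,u,z).round(4)[:2].tolist() for u in ((399.1,255.1),(437.6,233.4),(389,237),(425.9,215))])
```

```text
[[0.447, -0.2133], [0.5125, -0.306], [0.4897, -0.1846], [0.5566, -0.2738]]
```

View pics/g4.png

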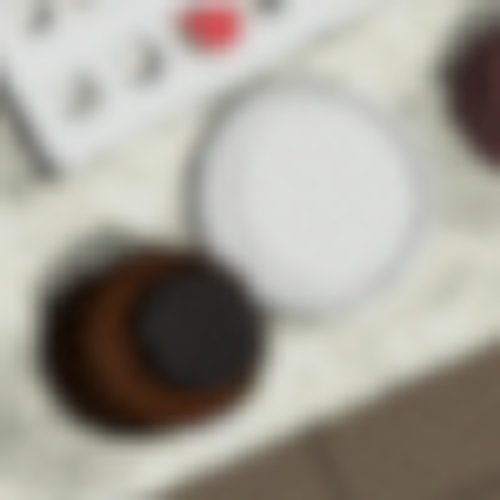

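The dish stack is at about (0.451,-0.277). The rack edge lies 33 mm from it, as it should, and the row runs at -55°. Turning the gripper in line with the row and going above the stack.

```bash
J="python3 -m jog"
$J '[[1,[0,0,0],[0,0,-0.085]],[1,[0,0,0],[0,0,-0.086]],[1,[-30,-15,0],[0,0,0]],[1,[-40,-19,0],[0,0,0]],[1,[-40,-19,0],[0,0,0]]]' >/dev/null
$J '[[1,[-35,-16,0],[0,0,0]],[1,[-20,-10,0],[0,0,0]],[1,[0,0,0],[0,0,0]],[1,[0,0,0],[0,0,0]],[1,[0,0,0],[0,0,0]]]' >/dev/null
python3 to.py .451 -.277 .02
```

```text
t16.8 pos [ 0.4546 -0.2765  0.1847] shift mm [ -3.5  -1.8 164.7] yawdeg 35.3 tilt [0.001 0.   ] F [ 0.1 -0.2  0.4] open 85.4 grip 0.0
```

```bash
J="python3 -m jog"
$J '[[1,[-3,-2,30],[0,0,0]],[1,[0,0,35],[0,0,0]],[1,[0,0,35],[0,0,0]],[1,[0,0,25],[0,0,0]],[1,[0,0,15],[0,0,0]]]' 20 |egrep 'force'
$J '[[1,[0,0,10],[0,0,0]],[1,[0,0,8],[0,0,0]],[1,[0,0,5],[0,0,0]],[1,[0,0,2],[0,0,0]],[1,[0,0,0],[0,0,0]]]' |egrep 'force'
python3 to.py .451 -.277 .02
$J '[[0.6,[0,0,0],[0,0,0]],[0.4,[0,0,0],[0,0,0]],[0.2,[0,0,0],[0,0,0]],[0,[0,0,0],[0,0,0]],[-0.2,[0,0,0],[0,0,0]]]' | egrep 'force|open'
$J '[[-0.4,[0,0,0],[0,0,0]],[-0.6,[0,0,0],[0,0,0]],[-1,[0,0,0],[0,0,0]],[-1,[0,0,0],[0,0,0]],[-1,[0,0,0],[0,0,0]]]'
python3 - <<'E'
from h import *
S=cam("side")[0][120:200,370:450,::-1]
cv2.imwrite("pics/g5.png",cv2.resize(S,(500,500)))
E
```

```text
force: [0.3, -0.2, 0.7]
grip_force: 0.0
force: [-0.9, -0.2, 0.5]
grip_force: 0.0
t17.8 pos [ 0.4494 -0.2771  0.0201] shift mm [1.3 0.8 0.1] yawdeg 35.2 tilt [ 0.001 -0.   ] F [-0.9 -0.2  0.5] open 85.2 grip 0.0
force: [-0.8, 0.3, 5.8]
opening: 0.0488
grip_force: 20.0
clock: 18.8
position: [0.4493, -0.2771, 0.0204]
tool_rot: [[0.818, 0.576, 0.001], [0.576, -0.818, -0.0], [0.0, 0.001, -1.0]]
force: [-0.9, 0.8, 5.4]
opening: 0.0485
grip_force: 20.0
```

View pics/g5.png

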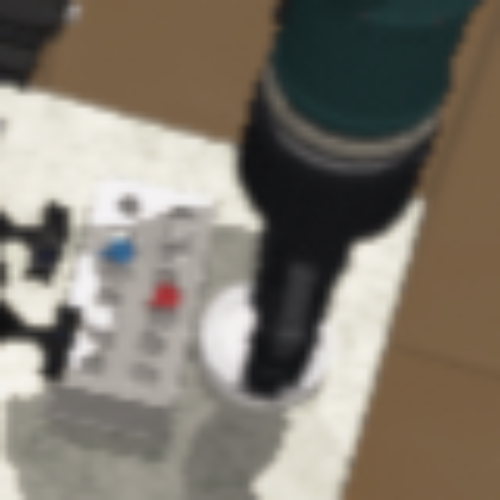

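Small dish held at 48.5 mm opening, with the large dish in place below. Lifting it high to pass over the micromanipulator.

```bash
J="python3 -m jog"
$J '[[-1,[0,0,-3],[0,0,0]],[-1,[0,0,-6],[0,0,0]],[-1,[0,0,-15],[0,0,0]],[-1,[0,0,-25],[0,0,0]],[-1,[0,0,-35],[0,0,0]]]' |egrep 'pos|open'
$J '[[-1,[0,0,-40],[0,0,0]],[-1,[0,0,-40],[0,0,0]],[-1,[0,0,-40],[0,0,0]],[-1,[0,0,-40],[0,0,0]],[-1,[0,0,-40],[0,0,0]]]' |egrep 'pos|open'
$J '[[-1,[0,0,-40],[0,0,0]],[-1,[0,0,-40],[0,0,0]],[-1,[0,0,-35],[0,0,0]],[-1,[0,0,-25],[0,0,0]],[-1,[0,0,-15],[0,0,0]]]' |egrep 'pos|open'
$J '[[-1,[0,0,-5],[0,0,0]],[-1,[0,0,0],[0,0,0]],[-1,[0,0,0],[0,0,0]],[-1,[0,0,0],[0,0,0]],[-1,[0,0,0],[0,0,0]]]' |egrep 'open'
python3 to.py .458 .0665 .46; python3 -c "
from rig import ctrl;print(ctrl.sense()['joint_pos'])"
python3 - <<'E'
from h import *
S=cam("side")[0][90:240,270:450,::-1];T=cam("top")[0][120:300,300:480,::-1]
cv2.imwrite("pics/g6.png",np.hstack([cv2.resize(S,(400,400)),cv2.resize(T,(400,400))]))
E
```

```text
position: [0.4479, -0.2763, 0.1037]
opening: 0.0483
position: [0.4484, -0.2766, 0.3058]
opening: 0.0488
position: [0.4492, -0.277, 0.4617]
opening: 0.0488
opening: 0.0486
t20.9 pos [ 0.4487 -0.2767  0.4627] shift mm [ 205.3 -275.2    3. ] yawdeg 35.2 tilt [-0.002  0.001] F [-0.5 -0.3 -0.2] open 48.6 grip 20.8
[ 0.50704792  0.13529658 -0.04644806  1.74396207  0.00658401  1.26469664
 -0.4979362 ]
```

View pics/g6.png

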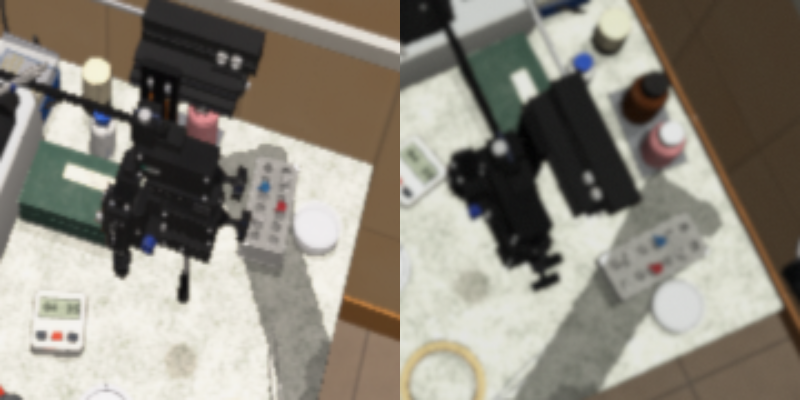

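The lift worked: only the large dish is left by the rack at about side (411,193), and both bottles stand on the mat. Now going over the micromanipulator to the small ring.

```bash
J="python3 -m jog"
$J '[[-1,[10,-14,0],[0,0,0]],[-1,[20.5,-27.5,0],[0,0,0]],[-1,[20.5,-27.5,0],[0,0,0]],[-1,[20.5,-27.5,0],[0,0,0]],[-1,[20.5,-27.5,0],[0,0,0]]]' |egrep 'pos|force|open'
$J '[[-1,[20.5,-27.5,0],[0,0,0]],[-1,[20.5,-27.5,0],[0,0,0]],[-1,[20.5,-27.5,0],[0,0,0]],[-1,[20.5,-27.5,0],[0,0,0]],[-1,[20,-27,0],[0,0,0]]]' |egrep 'pos|force|open'
$J '[[-1,[11,-14,0],[0,0,0]],[-1,[0,0,0],[0,0,0]],[-1,[0,0,0],[0,0,0]],[-1,[0,0,0],[0,0,0]],[-1,[0,0,0],[0,0,0]]]' |egrep 'open'
python3 to.py .458 .0665 .46
```

```text
position: [0.4528, -0.1213, 0.4636]
force: [0.1, -0.4, -0.5]
opening: 0.0486
grip_force: 20.8
position: [0.4572, 0.0496, 0.4637]
force: [0.3, -0.5, -0.3]
opening: 0.0486
grip_force: 20.8
opening: 0.0485
t22.4 pos [0.4584 0.0644 0.4637] shift mm [ 0.9 -2.   3.7] yawdeg 35.0 tilt [-0. -0.] F [0.5 0.6 0.3] open 48.5 grip 20.8
```

```bash
J="python3 -m jog"
$J '[[-1,[0,-2,25],[0,0,0]],[-1,[0,0,40],[0,0,0]],[-1,[0,0,40],[0,0,0]],[-1,[0,0,40],[0,0,0]],[-1,[0,0,40],[0,0,0]]]' |egrep 'pos|force'
$J '[[-1,[0,0,40],[0,0,0]],[-1,[0,0,40],[0,0,0]],[-1,[0,0,40],[0,0,0]],[-1,[0,0,40],[0,0,0]],[-1,[0,0,30],[0,0,0]]]' |egrep 'pos|force'
$J '[[-1,[0,0,20],[0,0,0]],[-1,[0,0,10],[0,0,0]],[-1,[0,0,5],[0,0,0]],[-1,[0,0,0],[0,0,0]],[-1,[0,0,0],[0,0,0]]]' |egrep 'open'
python3 to.py .458 .0665 .007
python3 - <<'E'
from h import *
S=cam("side")[0][190:290,260:380,::-1];T=cam("top")[0][180:280,230:350,::-1]
cv2.imwrite("pics/g7.png",np.hstack([cv2.resize(S,(400,333)),cv2.resize(T,(400,333))]))
E
```

```text
position: [0.4574, 0.0664, 0.2777]
force: [0.8, -0.7, -0.5]
grip_force: 20.8
position: [0.4569, 0.0663, 0.0868]
force: [0.7, -0.2, 0.7]
grip_force: 20.8
opening: 0.0489
t23.9 pos [0.4579 0.0676 0.0546] shift mm [-0.6  0.9 47.6] yawdeg 35.1 tilt [0.002 0.   ] F [0.3 0.4 0.6] open 48.9 grip 20.8
```

View pics/g7.png

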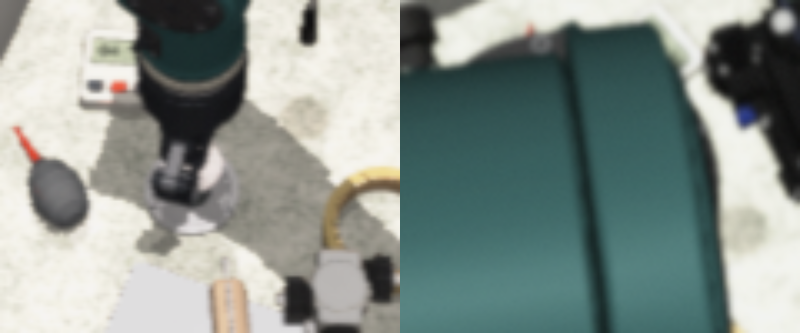

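The gripper with the dish hangs centred over the small ring, at about side (318,248). Lowering it slowly and watching the force.

```bash
J="python3 -m jog"
$J '[[-1,[0,0,15],[0,0,0]],[-1,[0,0,15],[0,0,0]],[-1,[0,0,8],[0,0,0]],[-1,[0,0,4],[0,0,0]],[-1,[0,0,0],[0,0,0]]]' |egrep 'pos|force'
$J '[[-1,[0,0,2],[0,0,0]],[-1,[0,0,0],[0,0,0]],[-1,[0,0,0],[0,0,0]],[-1,[0,0,0],[0,0,0]],[-1,[0,0,0],[0,0,0]]]' |egrep 'pos|force'
$J '[[-1,[0,0,1],[0,0,0]],[-1,[0,0,0],[0,0,0]],[-1,[0,0,0],[0,0,0]],[-1,[0,0,0],[0,0,0]],[-1,[0,0,0],[0,0,0]]]' |egrep 'pos|force'
```

```text
position: [0.4572, 0.0676, 0.0117]
force: [0.1, 0.9, -0.4]
grip_force: 20.8
position: [0.4572, 0.0676, 0.01]
force: [-0.4, -0.1, -0.6]
grip_force: 20.8
position: [0.4571, 0.0676, 0.0088]
force: [0.2, -0.4, -0.7]
grip_force: 20.8
```

```bash
J="python3 -m jog"
$J '[[-1,[0,0,1.2],[0,0,0]],[-1,[0,0,0],[0,0,0]],[-1,[0,0,0],[0,0,0]],[-1,[0,0,0],[0,0,0]],[-1,[0,0,0],[0,0,0]]]' |egrep 'pos|force'
$J '[[-1,[0,0,1],[0,0,0]],[-1,[0,0,0],[0,0,0]],[-1,[0,0,0],[0,0,0]],[-1,[0,0,0],[0,0,0]],[-1,[0,0,0],[0,0,0]]]' |egrep 'pos|force'
$J '[[0,[0,0,0],[0,0,0]],[0.2,[0,0,0],[0,0,0]],[0.4,[0,0,0],[0,0,0]],[0.4,[0,0,0],[0,0,0]],[0.4,[0,0,0],[0,0,0]]]' |egrep 'pos|force|open'
$J '[[0.4,[0,0,-5],[0,0,0]],[0.5,[0,0,-15],[0,0,0]],[0.5,[0,0,-30],[0,0,0]],[0.5,[0,0,-40],[0,0,0]],[0.5,[0,0,-40],[0,0,0]]]' |egrep 'pos|force|open'
```

```text
position: [0.4572, 0.0676, 0.0076]
force: [0.3, -1.1, 0.1]
grip_force: 20.8
position: [0.4572, 0.0676, 0.0066]
force: [0.5, 0.2, -0.1]
grip_force: 20.8
position: [0.4572, 0.0676, 0.0066]
force: [-0.1, 1.0, 0.1]
opening: 0.0596
grip_force: 0.0
position: [0.4564, 0.0674, 0.1379]
force: [1.2, 0.6, 0.1]
opening: 0.0639
grip_force: 0.0
```

```bash
J="python3 -m jog"
$J '[[0.5,[0,0,-40],[0,0,0]],[0.5,[0,0,-40],[0,0,0]],[0.5,[0,0,-40],[0,0,0]],[0.5,[0,0,-40],[0,0,0]],[0.5,[0,0,-40],[0,0,0]]]' >/dev/null
$J '[[0.5,[0,0,-40],[0,0,0]],[0.5,[0,0,-40],[0,0,0]],[0.5,[0,0,-30],[0,0,0]],[0.5,[0,0,-15],[0,0,0]],[0.5,[0,0,0],[0,0,0]]]' >/dev/null
python3 - <<'E'
from h import *
S=cam("side");T=cam("top")
R=lambda i:cv2.resize(i[:,:,::-1],(400,300),interpolation=cv2.INTER_CUBIC)
cv2.imwrite("pics/g8.png",np.vstack([np.hstack([R(S[0][232:262,297:337]),R(T[0][225:255,270:310])]),np.hstack([R(S[0][158:188,392:432]),R(T[0][242:272,404:444])])]))
E
python3 to.py .451 -.277 .46
```

```text
t28.6 pos [0.4564 0.0674 0.461 ] shift mm [-202.8  278.4    1.2] yawdeg 35.2 tilt [-0.001 -0.001] F [ 0.6  0.3 -0.3] open 64.2 grip 0.0
```

View pics/g8.png

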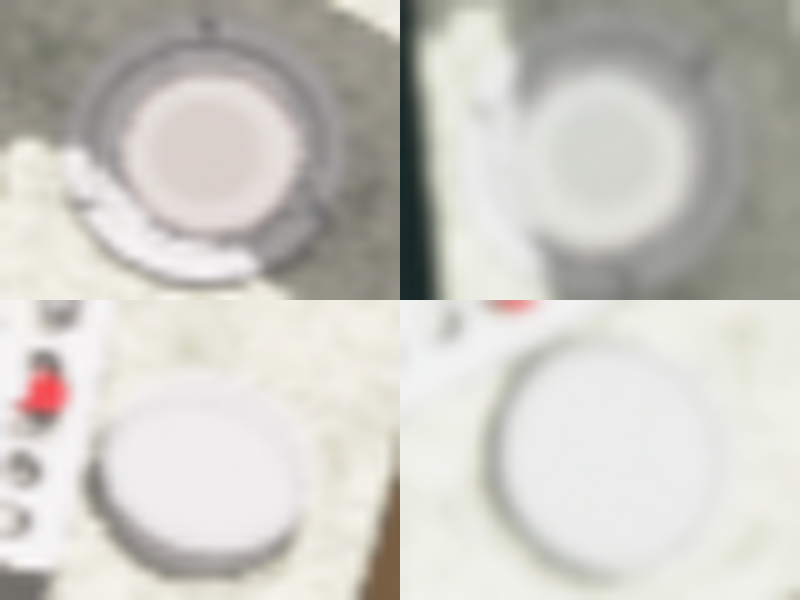

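The small dish lies in its ring, concentric at side (317.5,246.9) and top (290,240). The large dish's top disc is centred at side (411.8,174) and top (424.3,257.3).

```bash
J="python3 -m jog"
python3 - <<'E'
from h import *
S=cam("side");T=cam("top")
print(tri(T,(290.05,240.05),S,(317.55,246.85)).round(4), tri(T,(424.25,257.25),S,(411.75,174.05)).round(4),ray(S,(411.75,174.05),.018).round(4),ray(T,(424.25,257.25),.018).round(4))
E
$J '[[0.5,[-10,14,0],[0,0,0]],[0.5,[-20,27.5,0],[0,0,0]],[0.5,[-20,27.5,0],[0,0,0]],[0.5,[-20,27.5,0],[0,0,0]],[0.5,[-20,27.5,0],[0,0,0]]]' |egrep 'pos|force'
$J '[[1,[-20,27.5,0],[0,0,0]],[1,[-20,27.5,0],[0,0,0]],[1,[-20,27.5,0],[0,0,0]],[1,[-20,27.5,0],[0,0,0]],[1,[-20,27.5,0],[0,0,0]]]' |egrep 'pos|force'
$J '[[1,[-11,15,0],[0,0,0]],[1,[0,0,0],[0,0,0]],[1,[0,0,0],[0,0,0]],[1,[0,0,0],[0,0,0]],[1,[0,0,0],[0,0,0]]]' >/dev/null
python3 to.py .451 -.277 .012
```

```text
[0.4575 0.0661 0.0032] [ 0.4509 -0.2779  0.0197] [ 0.4524 -0.2784  0.018 ] [ 0.45   -0.2789  0.018 ]
position: [0.454, -0.0868, 0.46]
force: [-0.0, 0.8, 0.7]
grip_force: 0.0
position: [0.4516, -0.2566, 0.4599]
force: [0.2, 0.7, 0.1]
grip_force: 0.0
t30.2 pos [ 0.4524 -0.2725  0.4615] shift mm [ -3.8   3.1 449.5] yawdeg 35.3 tilt [-0.     0.001] F [-0.4 -0.3  0.3] open 85.2 grip 0.0
```

```bash
J="python3 -m jog"
$J '[[1,[-4,4,25],[0,0,0]],[1,[0,0,40],[0,0,0]],[1,[0,0,40],[0,0,0]],[1,[0,0,40],[0,0,0]],[1,[0,0,40],[0,0,0]]]' 25 >/dev/null
$J '[[1,[0,0,40],[0,0,0]],[1,[0,0,40],[0,0,0]],[1,[0,0,40],[0,0,0]],[1,[0,0,40],[0,0,0]],[1,[0,0,30],[0,0,0]]]' >/dev/null
$J '[[1,[0,0,25],[0,0,0]],[1,[0,0,15],[0,0,0]],[1,[0,0,8],[0,0,0]],[1,[0,0,0],[0,0,0]],[1,[0,0,0],[0,0,0]]]' |egrep force
python3 to.py .451 -.278 .006
```

```text
force: [0.1, 0.0, 0.3]
grip_force: 0.0
t31.8 pos [ 0.4519 -0.2797  0.0392] shift mm [ 0.3 -1.9 33.2] yawdeg 35.2 tilt [ 0.001 -0.   ] F [0.1 0.  0.3] open 85.6 grip 0.0
```

```bash
J="python3 -m jog"
$J '[[1,[0,-1.5,15],[0,0,0]],[1,[0,0,10],[0,0,0]],[1,[0,0,5],[0,0,0]],[1,[0,0,3],[0,0,0]],[1,[0,0,0],[0,0,0]]]' 25 |egrep force
python3 to.py .451 -.278 .006
$J '[[0.8,[0,0,0],[0,0,0]],[0.6,[0,0,0],[0,0,0]],[0.4,[0,0,0],[0,0,0]],[0.3,[0,0,0],[0,0,0]],[0.1,[0,0,0],[0,0,0]]]' | egrep 'force|open'
$J '[[-0.1,[0,0,0],[0,0,0]],[-0.5,[0,0,0],[0,0,0]],[-1,[0,0,0],[0,0,0]],[-1,[0,0,0],[0,0,0]],[-1,[0,0,0],[0,0,0]]]' | egrep 'pos|force|open'
$J '[[-1,[0,0,-3],[0,0,0]],[-1,[0,0,-6],[0,0,0]],[-1,[0,0,-15],[0,0,0]],[-1,[0,0,-25],[0,0,0]],[-1,[0,0,-35],[0,0,0]]]' |egrep 'pos|force|open'
```

```text
force: [-0.6, 0.5, -0.2]
grip_force: 0.0
t32.2 pos [ 0.4503 -0.2786  0.0055] shift mm [ 0.9 -0.1 -0.5] yawdeg 35.2 tilt [-0.  0.] F [-0.6  0.5 -0.2] open 85.2 grip 0.0
force: [-0.9, -0.1, 5.5]
opening: 0.0589
grip_force: 25.9
position: [0.4506, -0.2788, 0.0062]
force: [-0.0, 0.6, 4.9]
opening: 0.0588
grip_force: 25.9
position: [0.4491, -0.2779, 0.0895]
force: [0.2, 0.1, -0.7]
opening: 0.0585
grip_force: 27.0
```

```bash
J="python3 -m jog"
$J '[[-1,[0,0,-40],[0,0,0]],[-1,[0,0,-40],[0,0,0]],[-1,[0,0,-40],[0,0,0]],[-1,[0,0,-40],[0,0,0]],[-1,[0,0,-40],[0,0,0]]]' |egrep 'pos|open'
$J '[[-1,[0,0,-40],[0,0,0]],[-1,[0,0,-40],[0,0,0]],[-1,[0,0,-40],[0,0,0]],[-1,[0,0,-30],[0,0,0]],[-1,[0,0,-20],[0,0,0]]]' |egrep 'pos|open'
$J '[[-1,[0,0,-10],[0,0,0]],[-1,[0,0,0],[0,0,0]],[-1,[0,0,0],[0,0,0]],[-1,[0,0,0],[0,0,0]],[-1,[0,0,0],[0,0,0]]]' |egrep 'open'
python3 to.py .435 .3065 .47
python3 - <<'E'
from h import *
S=cam("side");T=cam("top")
print(tri(T,(62,150),S,(130,272)).round(3),tri(T,(170,150),S,(180,225)).round(3),tri(T,(231,190),S,(247,247)).round(3))
for h in (0,.1,.2,.3,.4): print(h,ray(T,(150,165),h).round(3))
E
```

```text
position: [0.4495, -0.2782, 0.2915]
opening: 0.0588
position: [0.4503, -0.2785, 0.4626]
opening: 0.0586
opening: 0.0583
t35.2 pos [ 0.4497 -0.2783  0.4681] shift mm [ 324.8 -486.5   -1. ] yawdeg 35.2 tilt [-0.002  0.001] F [ 0.3  0.2 -1.2] open 58.3 grip 27.0
[0.516 0.448 0.375] [0.596 0.322 0.247] [0.553 0.22  0.067]
0 [0.617 0.469 0.   ]
0.1 [0.591 0.423 0.1  ]
0.2 [0.565 0.376 0.2  ]
0.3 [0.539 0.329 0.3  ]
0.4 [0.513 0.283 0.4  ]
```

```bash
J="python3 -m jog"
$J '[[-1,[10,-15,0],[0,0,0]],[-1,[20,-30,0],[0,0,0]],[-1,[20,-30,0],[0,0,0]],[-1,[20,-30,0],[0,0,0]],[-1,[20,-30,0],[0,0,0]]]' |egrep 'pos|force|open'
$J '[[-1,[20,-30,0],[0,0,0]],[-1,[20,-30,0],[0,0,0]],[-1,[20,-30,0],[0,0,0]],[-1,[20,-30,0],[0,0,0]],[-1,[20,-30,0],[0,0,0]]]' |egrep 'pos|force|open'
$J '[[-1,[20,-30,0],[0,0,0]],[-1,[20,-30,0],[0,0,0]],[-1,[20,-30,0],[0,0,0]],[-1,[20,-30,0],[0,0,0]],[-1,[20,-30,0],[0,0,0]]]' |egrep 'pos|force|open'
$J '[[-1,[20,-30,0],[0,0,0]],[-1,[10,-15,0],[0,0,0]],[-1,[0,0,0],[0,0,0]],[-1,[0,0,0],[0,0,0]],[-1,[0,0,0],[0,0,0]]]' |egrep 'open'
python3 to.py .435 .3065 .47
```

```text
position: [0.4458, -0.115, 0.4693]
force: [1.6, 0.0, 0.0]
opening: 0.0584
grip_force: 27.0
position: [0.4411, 0.0652, 0.4695]
force: [0.2, 0.3, 0.3]
opening: 0.0588
grip_force: 27.0
position: [0.4366, 0.2453, 0.4694]
force: [0.5, 0.1, -0.4]
opening: 0.0587
grip_force: 27.0
opening: 0.0585
t37.4 pos [0.4359 0.2965 0.4693] shift mm [ 5.  -8.7 -0.7] yawdeg 35.0 tilt [-0.    -0.001] F [0.5 0.2 0.1] open 58.5 grip 27.0
```

```bash
J="python3 -m jog"
$J '[[-1,[5,-8.5,20],[0,0,0]],[-1,[0,0,40],[0,0,0]],[-1,[0,0,40],[0,0,0]],[-1,[0,0,40],[0,0,0]],[-1,[0,0,40],[0,0,0]]]' |egrep 'pos|force'
$J '[[-1,[0,0,40],[0,0,0]],[-1,[0,0,40],[0,0,0]],[-1,[0,0,40],[0,0,0]],[-1,[0,0,40],[0,0,0]],[-1,[0,0,30],[0,0,0]]]' |egrep 'pos|force'
$J '[[-1,[0,0,25],[0,0,0]],[-1,[0,0,15],[0,0,0]],[-1,[0,0,5],[0,0,0]],[-1,[0,0,0],[0,0,0]],[-1,[0,0,0],[0,0,0]]]' |egrep 'open'
python3 to.py .435 .3065 .013
python3 - <<'E'
from h import *
S=cam("side")[0][260:360,190:310,::-1];T=cam("top")[0][180:300,140:284,::-1]
cv2.imwrite("pics/g9.png",np.hstack([cv2.resize(S,(400,333)),cv2.resize(T,(400,333))]))
E
```

```text
position: [0.4354, 0.3061, 0.2885]
force: [0.7, -0.8, -1.0]
grip_force: 27.0
position: [0.435, 0.3055, 0.0976]
force: [0.1, -0.4, -0.6]
grip_force: 27.0
opening: 0.0585
t38.9 pos [0.4355 0.3079 0.0554] shift mm [-1.3  0.9 42.4] yawdeg 35.1 tilt [0.001 0.001] F [ 0.1 -0.8  0.2] open 58.5 grip 27.0
```

View pics/g9.png

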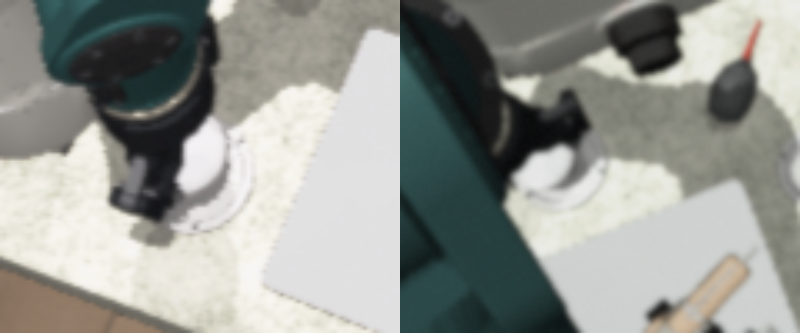

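The large dish hangs level over its ring, centred at about side (250,313). Lowering it.

```bash
J="python3 -m jog"
$J '[[-1,[-1,1,18],[0,0,0]],[-1,[0,0,14],[0,0,0]],[-1,[0,0,7],[0,0,0]],[-1,[0,0,3],[0,0,0]],[-1,[0,0,0],[0,0,0]]]' |egrep 'pos|force'
$J '[[-1,[0,0,1.5],[0,0,0]],[-1,[0,0,0],[0,0,0]],[-1,[0,0,0],[0,0,0]],[-1,[0,0,0],[0,0,0]],[-1,[0,0,0],[0,0,0]]]' |egrep 'pos|force'
$J '[[-1,[0,0,1],[0,0,0]],[-1,[0,0,0],[0,0,0]],[-1,[0,0,0],[0,0,0]],[-1,[0,0,0],[0,0,0]],[-1,[0,0,0],[0,0,0]]]' |egrep 'pos|force'
```

```text
position: [0.4341, 0.3066, 0.0123]
force: [0.1, -0.3, -0.1]
grip_force: 27.0
position: [0.4345, 0.3066, 0.0113]
force: [-0.2, 0.0, 0.0]
grip_force: 27.0
position: [0.4343, 0.3066, 0.0101]
force: [-0.5, -0.9, -0.1]
grip_force: 27.0
```

```bash
J="python3 -m jog"
$J '[[0.2,[0,0,0],[0,0,0]],[0.5,[0,0,0],[0,0,0]],[0.7,[0,0,0],[0,0,0]],[0.8,[0,0,0],[0,0,0]],[0.8,[0,0,0],[0,0,0]]]' |egrep 'pos|force|open'
$J '[[0.8,[0,0,-5],[0,0,0]],[0.8,[0,0,-15],[0,0,0]],[0.8,[0,0,-30],[0,0,0]],[0.8,[0,0,-40],[0,0,0]],[0.8,[0,0,-40],[0,0,0]]]' |egrep 'pos|force|open'
$J '[[0.5,[0,0,-40],[0,0,0]],[0.5,[0,0,-40],[0,0,0]],[0.5,[0,0,-40],[0,0,0]],[0.5,[0,0,-40],[0,0,0]],[0.5,[0,0,-40],[0,0,0]]]' >/dev/null
$J '[[0.5,[0,0,-40],[0,0,0]],[0.5,[0,0,-40],[0,0,0]],[0.5,[0,0,-30],[0,0,0]],[0.5,[0,0,-15],[0,0,0]],[0.5,[0,0,0],[0,0,0]]]' >/dev/null
python3 - <<'E'
from h import *
S=cam("side");T=cam("top")
R=lambda i:cv2.resize(i[:,:,::-1],(400,300),interpolation=cv2.INTER_CUBIC)
cv2.imwrite("pics/g10.png",np.hstack([R(S[0][297:333,225:273]),R(T[0][221:257,174:222])]))
E
python3 to.py .633 -.246 .47
```

```text
position: [0.4344, 0.3066, 0.0101]
force: [-0.2, -0.0, 0.7]
opening: 0.0769
grip_force: 0.0
position: [0.4338, 0.3061, 0.1413]
force: [0.5, 0.0, 0.3]
opening: 0.0767
grip_force: 0.0
t42.5 pos [0.4338 0.3061 0.4645] shift mm [-155.2  566.1   -5.1] yawdeg 35.2 tilt [-0.    -0.001] F [ 0.4 -0.4 -0. ] open 64.1 grip 0.0
```

View pics/g10.png

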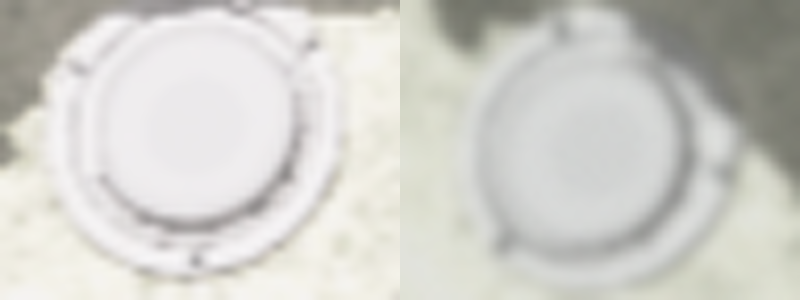

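Run:
```python
from h import *
S=cam("side");T=cam("top")
print(tri(T,(195.96,238.4),S,(247.96,311.6)).round(4));
for z in (.021,.025):print(ray(T,(195.96,238.4),z).round(4),ray(S,(247.96,311.6),z).round(4))
print(proj(S,(.435,.3065,.021)),proj(T,(.435,.3065,.021)))
```

```text
[0.4336 0.3074 0.0101]
[0.4323 0.3037 0.021 ] [0.4304 0.3082 0.021 ]
[0.4319 0.3024 0.025 ] [0.4292 0.3085 0.025 ]
[247.42493421 309.71594001] [195.0642378  237.22346977]
```

The large dish lies level inside its recess, 3 mm off the ring centre at side (248,311). Back along the same path to fetch pink.

```bash
J="python3 -m jog"
$J '[[0.5,[-10,15,0],[0,0,0]],[0.5,[-20,30,0],[0,0,0]],[0.5,[-20,30,0],[0,0,0]],[0.5,[-20,30,0],[0,0,0]],[0.5,[-20,30,0],[0,0,0]]]' >/dev/null
$J '[[0.5,[-20,30,0],[0,0,0]],[0.5,[-20,30,0],[0,0,0]],[0.5,[-20,30,0],[0,0,0]],[0.5,[-20,30,0],[0,0,0]],[0.5,[-20,30,0],[0,0,0]]]' |egrep 'pos|force'
$J '[[1,[-20,30,0],[0,0,0]],[1,[-20,30,0],[0,0,0]],[1,[-20,30,0],[0,0,0]],[1,[-20,30,0],[0,0,0]],[1,[-20,30,0],[0,0,0]]]' |egrep 'pos|force'
$J '[[1,[-10,15,0],[0,0,0]],[1,[0,0,0],[0,0,0.085]],[1,[0,0,0],[0,0,0.086]],[1,[0,0,0],[0,0,0]],[1,[0,0,0],[0,0,0]]]' >/dev/null
python3 to.py .6333 -.2464 .039
```

```text
position: [0.4422, -0.0373, 0.4637]
force: [0.9, 0.8, 0.0]
grip_force: 0.0
position: [0.447, -0.2172, 0.4635]
force: [-0.1, 0.3, 1.2]
grip_force: 0.0
t44.6 pos [ 0.4479 -0.2338  0.464 ] shift mm [162.5  91.9 424.6] yawdeg 25.5 tilt [-0.002  0.001] F [-0.2 -0.4  0.6] open 85.2 grip 0.0
```

```bash
J="python3 -m jog"
$J '[[1,[15,9,20],[0,0,0]],[1,[32,18,30],[0,0,0]],[1,[32,18,30],[0,0,0]],[1,[32,18,40],[0,0,0]],[1,[32,18,40],[0,0,0]]]' >/dev/null
$J '[[1,[15,9,40],[0,0,0]],[1,[4,2,40],[0,0,0]],[1,[0,0,20],[0,0,0]],[1,[0,0,0],[0,0,0]],[1,[0,0,0],[0,0,0]]]' |egrep force
python3 to.py .6333 -.2464 .039
python3 - <<'E'
from h import *
S=cam("side");T=cam("top");ms,mt=masks(S),masks(T)
u=proj(S,(.635,-.246,.09));v=proj(T,(.635,-.246,.09));print(u,v)
R=lambda c,u:cv2.resize(c[0][int(u[1])-25:int(u[1])+25,int(u[0])-30:int(u[0])+30,::-1],(400,333),interpolation=cv2.INTER_CUBIC)
cv2.imwrite("pics/g11.png",np.hstack([R(S,u),R(T,v)]))
E
```

```text
force: [0.1, 0.4, 1.4]
grip_force: 0.0
t45.6 pos [ 0.6284 -0.2473  0.2115] shift mm [  4.8   1.3 172.5] yawdeg 25.4 tilt [-0.  0.] F [0.1 0.4 1.4] open 85.4 grip 0.0
[361.70416524 124.93278663] [422.38840745 178.13096224]
```

View pics/g11.png

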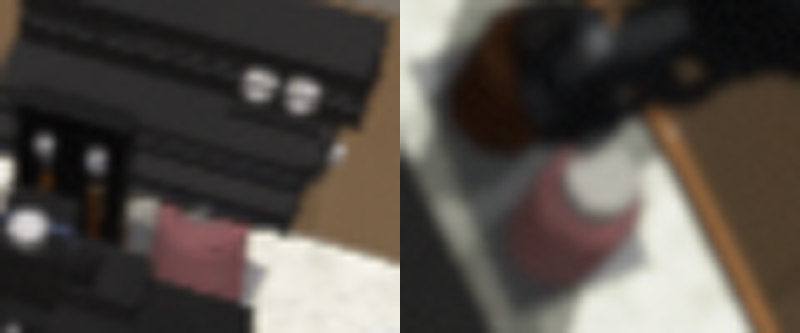

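Both bottles still stand on the mat, with pink's cap at top (421.6,179.6) as expected. Grasping pink.

```bash
J="python3 -m jog"
$J '[[1,[5,1.5,25],[0,0,0]],[1,[0,0,40],[0,0,0]],[1,[0,0,35],[0,0,0]],[1,[0,0,30],[0,0,0]],[1,[0,0,20],[0,0,0]]]' 30 |egrep force
$J '[[1,[0,0,12],[0,0,0]],[1,[0,0,7],[0,0,0]],[1,[0,0,3],[0,0,0]],[1,[0,0,0],[0,0,0]],[1,[0,0,0],[0,0,0]]]' |egrep force
python3 to.py .6333 -.2464 .039
$J '[[0.2,[0,0,0],[0,0,0]],[-0.4,[0,0,0],[0,0,0]],[-1,[0,0,0],[0,0,0]],[-1,[0,0,0],[0,0,0]],[-1,[0,0,0],[0,0,0]]]' |egrep 'open|force'
$J '[[-1,[0,0,-5],[0,0,0]],[-1,[0,0,-10],[0,0,0]],[-1,[0,0,-25],[0,0,0]],[-1,[0,0,-30],[0,0,0]],[-1,[0,0,-30],[0,0,0]]]' |egrep 'open|force'
python3 to.py .4842 -.3352 .0365
```

```text
force: [-0.8, 0.0, -0.4]
grip_force: 0.0
force: [0.4, -0.9, 0.7]
grip_force: 0.0
t46.8 pos [ 0.6343 -0.2469  0.0406] shift mm [-0.7 -0.9  1.6] yawdeg 25.4 tilt [ 0.002 -0.001] F [ 0.4 -0.9  0.7] open 85.6 grip 0.0
force: [-0.2, 0.5, 3.8]
opening: 0.04
grip_force: 30.6
force: [0.7, -1.0, -1.1]
opening: 0.0403
grip_force: 30.5
t47.8 pos [ 0.633  -0.2465  0.1405] shift mm [-172.4   16.4  104.1] yawdeg 25.4 tilt [-0.001  0.   ] F [ 0.7 -1.  -1.1] open 40.3 grip 30.5
```

```bash
J="python3 -m jog"
$J '[[-1,[-15,1,0],[0,0,0]],[-1,[-25,2,0],[0,0,0]],[-1,[-30,3,0],[0,0,0]],[-1,[-30,3,0],[0,0,0]],[-1,[-30,3,0],[0,0,0]]]' |egrep 'pos|force'
$J '[[-1,[-25,2,0],[0,0,0]],[-1,[-13,2,0],[0,0,0]],[-1,[-4,1,0],[0,0,0]],[-1,[0,0,0],[0,0,0]],[-1,[0,0,0],[0,0,0]]]' >/dev/null
python3 to.py .4842 -.3352 .0376
```

```text
position: [0.5186, -0.3138, 0.1389]
force: [0.4, 0.4, -0.8]
grip_force: 30.6
t48.8 pos [ 0.487  -0.3347  0.1395] shift mm [ -2.9  -0.8 101.9] yawdeg 25.5 tilt [0.002 0.   ] F [-0.2  0.7 -1.3] open 40.2 grip 30.6
```

```bash
J="python3 -m jog"
$J '[[-1,[-2.5,-0.5,20],[0,0,0]],[-1,[0,0,28],[0,0,0]],[-1,[0,0,24],[0,0,0]],[-1,[0,0,14],[0,0,0]],[-1,[0,0,8],[0,0,0]]]' |egrep 'pos|force'
$J '[[-1,[0,0,4],[0,0,0]],[-1,[0,0,2],[0,0,0]],[-1,[0,0,1],[0,0,0]],[-1,[0,0,0],[0,0,0]],[-1,[0,0,0],[0,0,0]]]' |egrep 'pos|force'
python3 to.py .4842 -.3352 .0376
```

```text
position: [0.4836, -0.3351, 0.0441]
force: [0.2, 0.6, -1.0]
grip_force: 30.5
position: [0.4832, -0.3366, 0.0391]
force: [-0.3, -0.4, -1.8]
grip_force: 30.5
t49.8 pos [ 0.4832 -0.3366  0.0391] shift mm [ 1.5 -0.8  1.5] yawdeg 25.4 tilt [ 0.001 -0.001] F [-0.3 -0.4 -1.8] open 40.8 grip 30.5
```

```bash
J="python3 -m jog"
$J '[[-1,[1,-0.5,1.2],[0,0,0]],[-1,[0,0,0],[0,0,0]],[0.2,[0,0,0],[0,0,0]],[0.6,[0,0,0],[0,0,0]],[0.8,[0,0,0],[0,0,0]]]' |egrep 'pos|force|open'
$J '[[0.8,[0,0,0],[0,0,0]],[0.8,[0,0,-8],[0,0,0]],[0.8,[0,0,-25],[0,0,0]],[1,[0,0,-40],[0,0,0]],[1,[0,0,-40],[0,0,0]]]' |egrep 'pos|force|open'
$J '[[1,[15,0,-20],[0,0,0]],[1,[35,-2,-10],[0,0,0]],[1,[40,-3,0],[0,0,0]],[1,[40,-3,0],[0,0,0]],[1,[40,-3,0],[0,0,0]]]' |egrep 'pos'
$J '[[1,[35,-2,0],[0,0,0]],[1,[20,-1,0],[0,0,0]],[1,[8,0,0],[0,0,0]],[1,[0,0,0],[0,0,0]],[1,[0,0,0],[0,0,0]]]' |egrep 'pos'
python3 to.py .6879 -.2194 .0394
```

```text
position: [0.4836, -0.3355, 0.0373]
force: [1.0, -0.9, 0.3]
opening: 0.0765
grip_force: 0.0
position: [0.483, -0.3351, 0.1514]
force: [0.0, -1.2, 0.3]
opening: 0.0853
grip_force: 0.0
position: [0.6335, -0.2519, 0.1812]
position: [0.6865, -0.2244, 0.1801]
t51.8 pos [ 0.6865 -0.2244  0.1801] shift mm [  3.7  -4.  140.7] yawdeg 25.3 tilt [-0.002 -0.001] F [-0.7 -0.2 -0.4] open 85.4 grip 0.0
```

```bash
J="python3 -m jog"
$J '[[1,[2.5,-4,20],[0,0,0]],[1,[0,0,35],[0,0,0]],[1,[0,0,35],[0,0,0]],[1,[0,0,25],[0,0,0]],[1,[0,0,13],[0,0,0]]]' 40 |egrep force
$J '[[1,[0,0,8],[0,0,0]],[1,[0,0,4],[0,0,0]],[1,[0,0,0],[0,0,0]],[1,[0,0,0],[0,0,0]],[1,[0,0,0],[0,0,0]]]' |egrep force
python3 to.py .6879 -.2194 .0394
$J '[[0.2,[0,0,0],[0,0,0]],[-0.4,[0,0,0],[0,0,0]],[-1,[0,0,0],[0,0,0]],[-1,[0,0,0],[0,0,0]],[-1,[0,0,0],[0,0,0]]]' |egrep 'open|force'
$J '[[-1,[0,0,-5],[0,0,0]],[-1,[0,0,-10],[0,0,0]],[-1,[0,0,-25],[0,0,0]],[-1,[0,0,-30],[0,0,0]],[-1,[0,0,-30],[0,0,0]]]' |egrep 'open|force'
python3 to.py .4105 -.2346 .037
```

```text
force: [-0.3, -0.6, -0.4]
grip_force: 0.0
force: [-0.1, -0.6, 0.4]
grip_force: 0.0
t52.8 pos [ 0.6895 -0.2184  0.0415] shift mm [-1.9  0.2  2.1] yawdeg 25.4 tilt [ 0.002 -0.001] F [-0.1 -0.6  0.4] open 84.8 grip 0.0
force: [-1.0, 0.3, 4.1]
opening: 0.0442
grip_force: 40.7
force: [1.0, 0.2, -1.5]
opening: 0.044
grip_force: 41.0
t53.8 pos [ 0.6881 -0.2182  0.1411] shift mm [-257.8 -104.1  104.4] yawdeg 25.4 tilt [-0.001  0.   ] F [ 1.   0.2 -1.5] open 44.0 grip 41.0
```

```bash
J="python3 -m jog"
$J '[[-1,[-14,-6,0],[0,0,0]],[-1,[-26,-11,0],[0,0,0]],[-1,[-30,-12,0],[0,0,0]],[-1,[-30,-12,0],[0,0,0]],[-1,[-30,-12,0],[0,0,0]]]' |egrep 'pos|force'
$J '[[-1,[-30,-12,0],[0,0,0]],[-1,[-30,-12,0],[0,0,0]],[-1,[-30,-12,0],[0,0,0]],[-1,[-20,-8,0],[0,0,0]],[-1,[-11,-5,0],[0,0,0]]]' |egrep 'pos|force'
$J '[[-1,[-5,-2,0],[0,0,0]],[-1,[0,0,0],[0,0,0]],[-1,[0,0,0],[0,0,0]],[-1,[0,0,0],[0,0,0]],[-1,[0,0,0],[0,0,0]]]' >/dev/null
python3 to.py .4115 -.234 .0385
```

```text
position: [0.5471, -0.2261, 0.1407]
force: [1.0, 0.5, -1.0]
grip_force: 41.1
position: [0.4155, -0.2338, 0.1406]
force: [0.4, 0.5, -1.0]
grip_force: 41.1
t55.2 pos [ 0.4139 -0.2338  0.1402] shift mm [ -2.3  -0.9 101.7] yawdeg 25.4 tilt [ 0.001 -0.   ] F [ 0.2  0.2 -0.3] open 43.4 grip 41.1
```

```bash
J="python3 -m jog"
$J '[[-1,[-2,-1,20],[0,0,0]],[-1,[0,0,28],[0,0,0]],[-1,[0,0,24],[0,0,0]],[-1,[0,0,14],[0,0,0]],[-1,[0,0,8],[0,0,0]]]' |egrep 'pos|force'
$J '[[-1,[0,0,4],[0,0,0]],[-1,[0,0,2],[0,0,0]],[-1,[0,0,1],[0,0,0]],[-1,[0,0,0],[0,0,0]],[-1,[0,0,0],[0,0,0]]]' |egrep 'pos|force'
python3 to.py .4115 -.234 .0385
```

```text
position: [0.4107, -0.2336, 0.0449]
force: [0.2, 0.0, -0.8]
grip_force: 41.0
position: [0.4108, -0.2341, 0.0397]
force: [-0.1, 0.2, -0.9]
grip_force: 41.0
t56.2 pos [ 0.4108 -0.2341  0.0397] shift mm [0.7 0.2 1.2] yawdeg 25.4 tilt [ 0.001 -0.   ] F [-0.1  0.2 -0.9] open 43.9 grip 41.0
```

```bash
J="python3 -m jog"
$J '[[-1,[0,0,1.2],[0,0,0]],[-1,[0,0,0],[0,0,0]],[0.2,[0,0,0],[0,0,0]],[0.6,[0,0,0],[0,0,0]],[0.8,[0,0,0],[0,0,0]]]' |egrep 'pos|force|open'
$J '[[0.8,[0,0,0],[0,0,0]],[0.8,[0,0,-8],[0,0,0]],[0.8,[0,0,-25],[0,0,0]],[1,[0,0,-40],[0,0,0]],[1,[0,0,-40],[0,0,0]]]' |egrep 'pos|force|open'
$J '[[1,[0,0,-40],[0,0,0]],[1,[0,0,-30],[0,0,0]],[1,[-20,30,0],[0,0,0]],[1,[-27,33,0],[0,0,0]],[1,[-27,33,0],[0,0,0]]]' >/dev/null
$J '[[1,[-27,33,0],[0,0,0]],[1,[-27,33,0],[0,0,0]],[1,[-27,33,0],[0,0,0]],[1,[-27,33,0],[0,0,0]],[1,[-20,30,0],[0,0,0]]]' |egrep 'pos|force'
$J '[[1,[0,0,0],[0,0,0]],[1,[0,0,0],[0,0,0]],[1,[0,0,0],[0,0,0]],[1,[0,0,0],[0,0,0]],[1,[0,0,0],[0,0,0]]]' |egrep 'clock'
python3 - <<'E'
from h import *
T=cam("top");S=cam("side");mt,ms=masks(T),masks(S)
for n,c,m,k,w,z in [("amberT",T,mt,"dark",(402,258,424,284),.095),("amberS",S,ms,"dark",(405,168,428,190),.095),("pinkS",S,ms,"white",(412,134,432,152),.087)]:
    ce,st,co=blob(c,m[k],w);print(n,ce.round(1),st.tolist(),ray(c,ce,z).round(4)[:2])
R=lambda i:cv2.resize(i[:,:,::-1],(400,300),interpolation=cv2.INTER_CUBIC)
cv2.imwrite("pics/g12.png",np.vstack([np.hstack([R(T[0][200:290,370:490]),R(S[0][120:210,340:460])]),np.hstack([R(T[0][220:256,174:222]),R(S[0][230:350,210:370])])]))
E
```

```text
position: [0.4106, -0.234, 0.0381]
force: [-0.2, 0.6, -0.3]
opening: 0.0767
grip_force: 0.0
position: [0.4099, -0.2336, 0.1524]
force: [0.7, -0.3, -0.3]
opening: 0.0855
grip_force: 0.0
position: [0.3364, -0.5558, 0.2215]
force: [0.8, 0.0, 0.2]
grip_force: 0.0
clock: 58.75
amberT [412.1 270.9] [406, 264, 13, 14, 136] [ 0.4068 -0.2349]
amberS [416.8 179.5] [412, 175, 11, 10, 88] [ 0.4061 -0.2301]
pinkS [421.7 142.4] [417, 139, 10, 8, 62] [ 0.4843 -0.3332]
```

View pics/g12.png

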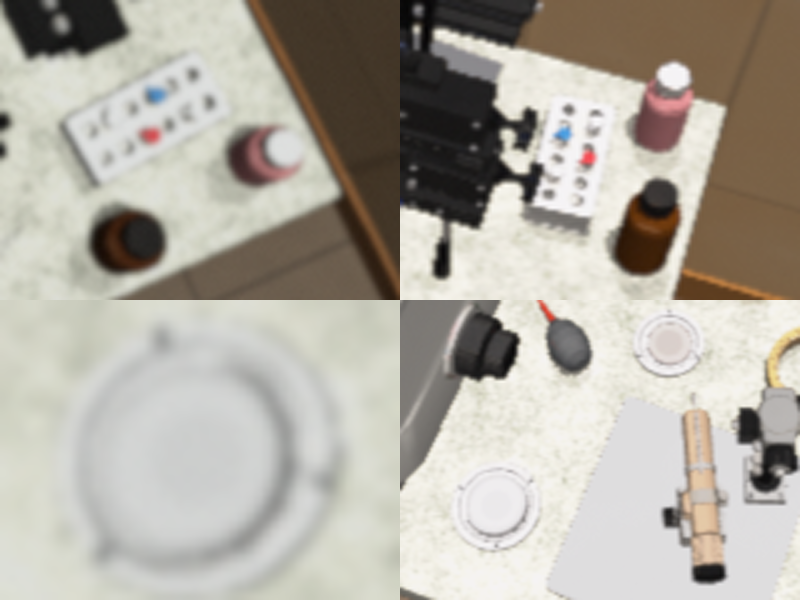

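Both bottles stand upright within about 5 mm of their starts, with amber's cap at top (412,271) and pink's at side (422,142). Both dishes are centred in their rings at side (318,247) and (249,311). Handing in.

```bash
python3 -c "
from rig import ctrl
print(ctrl.hand_in())"
```

```text
the job is handed in; nothing more can be done
None
```

I handed the job in at about 59 s: both dishes lie in their rings, and both bottles stand upright within about 5 mm of where they started, judged from the camera images; the hand-in gave no verdict.

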